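# Pin the gear housing's strap, then hold its cover poised over the studs

### The job

On the holding fixture, push the headed pin fully home through the fork and the strap's lug, so that the housing is secured. Then pick up the aluminium cover by its rib, carry it over the row of parts bins, and hold it level about 15 mm above the tips of the housing's two studs, with its two holes lined up over them (either way round), so that a colleague can lay the gasket underneath. Finish while still holding the cover there: do not set it down or let go, never let it touch the fixture or the housing, and leave the bins, the pipe elbow and the spanner where they are.

Things in the scene. Friction and masses are not known exactly. Their poses are not given: they have to be found in the camera images.
- fixture: Fixed, upright: steel base plate 165 x 170 x 12 mm, on it an open grey gear housing (84 mm in x, 140 in y, rim 85 mm above the bench). Origin on the bench plane, 20 mm in -x from the housing's centre, 60 mm in +x from the pin's axis. On its -x side a steel fork, 34 mm wide, top 73 mm high, with the strap's lug between its cheeks. Left or right of the bins.
- studs_mid (a point): Point midway between the tips of the housing's two upright steel studs, 105 mm above the bench. The studs are 8 mm thick, stand 20 mm above the rim, and lie at +59 and -59 mm along this point's y axis. z is up.
- pin_head (a point): Centre of the top of the pin's round head (head 24 mm across, 8 mm thick; shank 10 mm). The upright pin is already started in the fork's upper hole; it only slides straight down and is captive. Head top is 81 mm above the bench when fully home, 101 to 113 mm at the start.
- pin (a joint): How far the pin is pushed in, in m: 0 to 0.012 at the start, 0.032 fully home (head resting on the fork). It sticks by friction (about 6 N to move it) and stays where it is left.
- cover_mid (a point): Centre of the loose aluminium cover, 26 mm above its underside (52 mm tall in all). Plate 84 (x) x 140 (y) x 8 mm, flat on the bench across the bins from the fixture. Grip rib in the middle, 16 mm thick (x), 64 long (y), from 8 to 52 mm above the underside. Two 11 mm through holes at +59 and -59 mm along y. z is up. 0.28 to 0.44 kg.
- cover: The same cover; origin at the centre of its underside, axes as for cover_mid.
- bin_near: Blue open parts bin, 108 x 100 mm, 85 mm tall, 1.2 kg, loose; nearest the robot in the row of three. Origin under its centre.
- bin_mid: The same kind of bin, middle of the row; the row runs along its x axis and is about 335 mm long in all, 100 mm wide. Origin under its centre.
- bin_far: The same kind of bin, farthest from the robot in the row. Origin under its centre.
- elbow: Loose steel pipe elbow standing on its end, about 46 mm wide, 72 mm tall. Origin under its upright leg.
- spanner: Loose flat steel spanner, 170 mm long, lying on the bench.
Things that resemble listed ones, but are neither listed nor needed, are in the scene too. Several things look just like the cover: the one meant starts nearest to the robot's base.

How it is judged (in metres and radians):
On the way, in this order (a step that is already met when the one before it is completed fails the run):
1. the pin is pushed fully home while the cover still lies at its place (value of joint pin above 0.029 m and distance of cover_mid from where it was at the start of the episode below 0.02 m), for 0.2 s.
2. the cover is carried above the row of bins (height (world z) of cover_mid above 0.112 m and y of cover_mid in the frame of bin_mid between -0.06 and 0.06 m and x of cover_mid in the frame of bin_mid between -0.19 and 0.19 m), for 0.04 s.
At the end, for the whole second after the job is handed in: Pin home within 3 mm; cover held still in the fingers, touching nothing else: underside 4 to 28 mm above the stud tips, centre within 8 mm of midway between them, holes on the studs' line within 0.12 rad (either way round), level within 0.12 rad (value of joint pin above 0.029 m and horizontal distance between cover_mid and studs_mid below 0.008 m and z of cover_mid in the frame of studs_mid between 0.03 and 0.054 m and angle between the y axis of cover_mid and the y axis of studs_mid, either way round below 0.12 rad and angle between cover_mid's own z axis and vertical below 0.12 rad and linear speed of cover below 0.02 m/s and contact force between the fingers and cover above 1 N and contact force between cover and fixture below 0.1 N and contact force between cover and bin_near below 0.1 N and contact force between cover and bin_mid below 0.1 N and contact force between cover and bin_far below 0.1 N); the arm keeps its last pose, push and grip.
It fails at once if the cover touched the fixture or its housing (contact force between cover and fixture above 1 N).
It fails at once if a bin was moved (distance of any of bin_near, bin_mid, bin_far from where it was at the start of the episode above 0.015 m).
It fails at once if the elbow or the spanner was moved (distance of any of elbow, spanner from where it was at the start of the episode above 0.02 m).
It also fails if it takes over 61 s, if anything falls off the work surface, if the arm or the gripper's body presses on something with over 40 N, if the wrist force passes 120 N, or if a joint passes its speed limit or range.

### The arm

A 6-joint arm with a two-finger parallel gripper is mounted at the origin on the work surface. World frame = base frame: x ahead of the robot, y to its left, z up, the work surface at z = 0. Lengths are in m, angles in degrees, forces in N, time in s.
With the tool pointing down it reaches from about 0.35 to 0.975 m from the base axis. Payload 4.9 kg.
Tool frame: the origin (TCP) lies on the centre line of the jaws, within the pads' length; the fingertips stand 17 mm ahead of it and the grasp point (between the pads) lies 2 mm behind it; z points along the fingers, x is the direction in which the jaws open and shut, and the axes are right-handed (so a half turn about z gives the same grasp; the last joint's range is limited). The gripper opens to 85 mm and grips with 20 to 120 N. Pads are 22 mm wide; open, the fingers measure 114 mm over their backs; the gripper's body (76 mm by 85 mm) begins 54 mm behind the grasp point. The pads swing forward as they close: fully open they stand 13 mm farther back than shut.
Start: joints at [-77.636, 3.019, 92.412, -0, 84.569, -6.818], TCP at [0.205, -0.59, 0.248] pointing down, gripper open.
Joint ranges: [-172.51, 172.51], [-57.92, 126.97], [3.15, 148.05], [-58.71, 238.71], [5.1, 150.11], [-179.66, 179.66]. Speed limits (degrees/s): [147.25, 147.25, 180, 180, 180, 180].

### API

Orientations are given as [roll, pitch, yaw] about the fixed x, y, z axes, in that order (R = Rz(yaw) Ry(pitch) Rx(roll)).
In Python, from workcell import bot, imaging, ticket gives the robot as it stands. The module is installed in compiled form; this text tells all that it offers.
- The arm moves only by the tool drive_tool, never from a script. Its argument "rows" is one flat list of numbers, 7 for each row, row after row: the closure, from 0 (fully open) to 1 (shut), then the shift along the tool's x, y, z in cm, then the turn, a rotation vector about the tool's x, y, z in degrees. In form: [claw, dx, dy, dz, rx, ry, rz, claw, dx, dy, dz, rx, ry, rz, ...]. A call has 1 to 20 rows; each row shifts and turns the pose as measured when the row begins, along the tool's axes as they then stand; what a row does not reach is not made up. A row lasts 1/12 s, in which the tool goes at most 41.7 mm and 7.16 degrees, less where a joint would pass 70% of its speed; a pose out of reach is approached as far as the arm can. A call with a gripper value outside its range is refused whole. The fingers move at their own pace and stop on an object; "grip_force" is the grip in N (left out, the last holds). Time passes only in rows, so rows that do not move let the fingers close. It gives the time, the measured TCP pose, the force and the opening at its end, in the units of the state.
- bot.get_obs(): the state, without advancing time (a new reading comes with each control period).
- imaging.grab_frame(name): name is "scene" or "top"; returns the picture (480x640x3 uint8, blue, green, red); there is no depth.
- imaging.calibration(name): a dict with "K" (3x3 intrinsics, pixels), "origin" and "attitude" of the camera in the world. Camera axes: x right, y up, looking along -z (the intrinsics and any distortion apply to the point x, -y, -z); pixel columns grow to the right and rows downward; lengths in m; the calibration is good to about 2 mm. A picture is of the moment at which its call begins. calibration takes no time and is no camera call.
- ticket.job_done(): hands the job in, once; it reports no verdict.
The state is a dict: "t": time; "qpos": joint angles; "joint_vel": joint speeds; "joint_efforts": joint torques, N m; "tool_pos": TCP position; "orientation": TCP orientation; "force": force on the tool from outside, world axes, zero at the start; "wrist_torque": the same for the moment, N m; "finger_gap": finger opening in m.
Only numpy, scipy, OpenCV 4.12 (cv2) and the standard library are available. Lean on these libraries where they do the work, as an engineer would, in place of code of your own. Each camera call takes 0.05 s, during which the arm holds its last target.

## Working session

There is one attempt and no reset: what is moved stays moved. The work goes in short steps, Python scripts to look and compute and a tool call to move; the robot and the scene stay as the last step left them, time stands still between calls to the robot, and variables do not carry over. Pictures are saved under pics/ and viewed, and the job is handed in when it is done.

Besides the shell and the picture viewer there is one more tool, called after "Emit:" as name(argument=value, ...), one argument or row to a line, values as JSON. drive_tool: Moves the arm, as the interface text tells. Its arguments: {"type":"object","properties":{"rows":{"type":"array"},"grip_force":{"type":"number"}},"required":["rows"]}

```bash
mkdir -p pics; python3 - <<'E'
from workcell import bot, imaging
import cv2
for n in("scene","top"):
    f=imaging.grab_frame(n); cv2.imwrite(f"pics/{n}0.png",f); c=imaging.calibration(n); print(n,c)
print(bot.get_obs())
E
```

```text
scene {'K': array([[462.42831913,   0.        , 317.75127036],
       [  0.        , 462.42831913, 243.40378866],
       [  0.        ,   0.        ,   1.        ]]), 'origin': array([1.1793566 , 0.64122844, 0.66670871]), 'attitude': array([ 55.26156554,   1.13854623, 139.79112451])}
top {'K': array([[521.64892515,   0.        , 323.3107145 ],
       [  0.        , 521.64892515, 236.34194138],
       [  0.        ,   0.        ,   1.        ]]), 'origin': array([ 0.58145155, -0.00124304,  1.15392105]), 'attitude': array([  3.61420523,   0.88843958, -91.10489141])}
{'t': 0.1, 'qpos': array([-7.76362367e+01,  3.05370937e+00,  9.24851335e+01,  9.65947552e-04,
        8.45671343e+01, -6.81725327e+00]), 'joint_vel': array([ 0.0059587 , -0.06165274, -0.05003333, -0.01360384,  0.04841314,
        0.05315957]), 'joint_efforts': array([ 2.89571399e-04, -3.94904923e+01, -3.71362996e+01, -3.42465205e-05,
        3.91855458e-03,  1.12538109e-05]), 'tool_pos': array([ 0.20524599, -0.58977641,  0.24717392]), 'orientation': array([-1.79986466e+02,  1.05113755e-01, -7.08190634e+01]), 'force': array([ 0.21912849, -0.53215075,  0.56777929]), 'wrist_torque': array([-0.03615911,  0.04327556,  0.01940218]), 'finger_gap': 0.0853870150200477}
```

View pics/scene0.png

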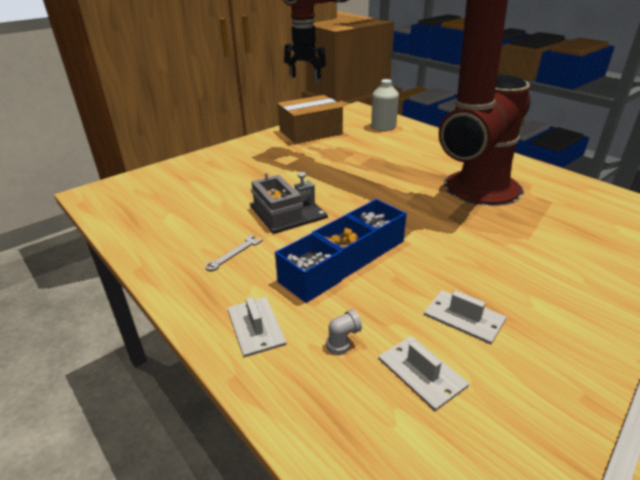

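View pics/top0.png

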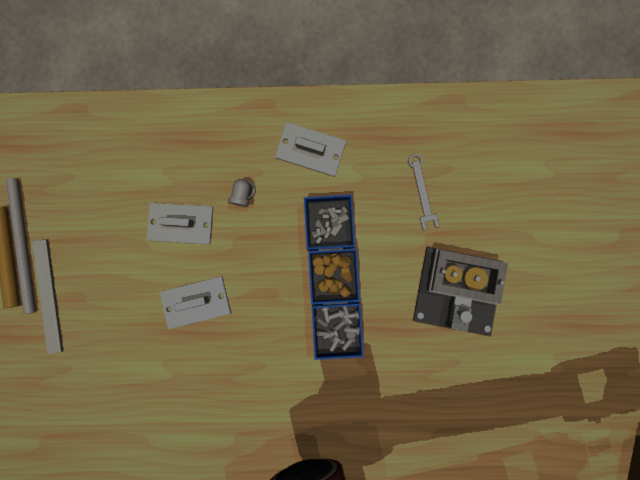

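Three things look like the cover in the top view: (180,223), (195,302) and (311,149). The one nearest the base looks like (195,302), so I'll check it in close crops.

```bash
cat > h.py <<'E'
import numpy as np, cv2
from scipy.spatial.transform import Rotation as R
from workcell import bot, imaging
def cam(n):
    c=imaging.calibration(n); return c["K"],np.array(c["origin"]),R.from_euler("xyz",c["attitude"],degrees=True).as_matrix()
def ray(n,u,v):
    K,o,A=cam(n); d=np.linalg.inv(K)@[u,v,1]; return o,A@(d*[1,-1,-1])
def atz(n,u,v,z):
    o,d=ray(n,u,v); return o+d*(z-o[2])/d[2]
def proj(n,p):
    K,o,A=cam(n); q=(A.T@(np.array(p)-o))*[1,-1,-1]; q=K@q; return q[:2]/q[2]
def crop(src,x,y,w,h,s,out):
    cv2.imwrite(out,cv2.resize(cv2.imread(src)[y:y+h,x:x+w],None,fx=s,fy=s,interpolation=cv2.INTER_CUBIC))
E
python3 - <<'E'
from h import *
crop("pics/top0.png",410,240,100,100,6,"pics/fix.png")
crop("pics/top0.png",145,260,100,75,8,"pics/cov.png")
crop("pics/scene0.png",240,160,100,75,8,"pics/sfix.png")
crop("pics/scene0.png",370,280,150,125,5,"pics/scov.png")
for u,v in((180,223),(195,302),(311,149)):
    p=atz("top",u,v,0.008);print(p,np.linalg.norm(p[:2]))
E
```

```text
[0.69019858 0.3318778  0.008     ] 0.7658439517226211
[0.51566673 0.29918368 0.008     ] 0.5961736759917086
[0.84947558 0.03877002 0.008     ] 0.8503598491692764
```

View pics/fix.png

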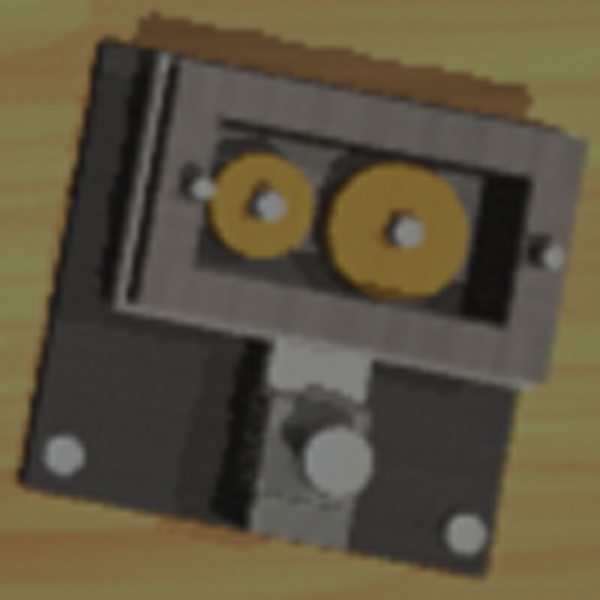

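View pics/cov.png

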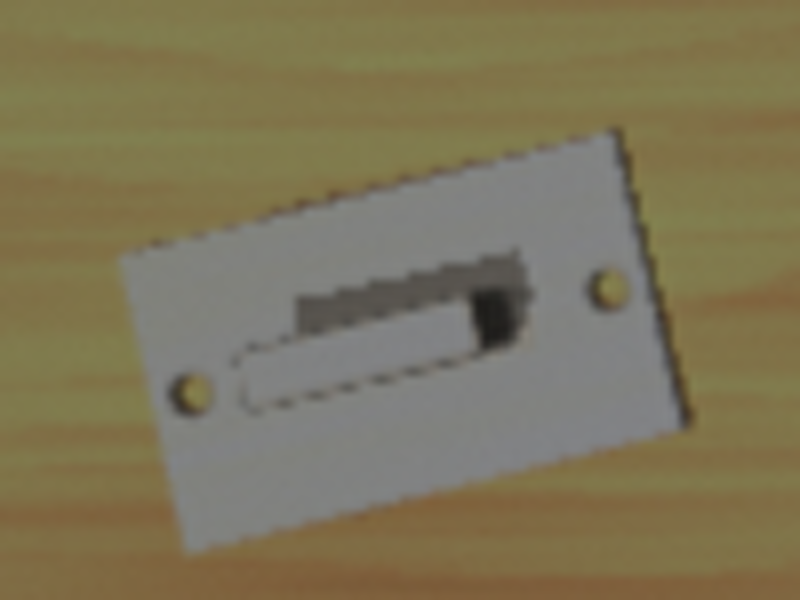

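View pics/sfix.png

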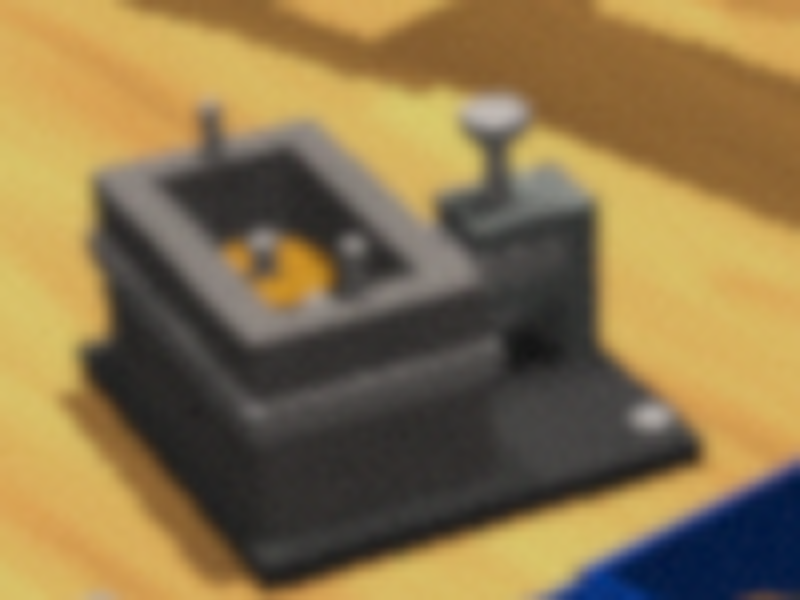

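View pics/scov.png

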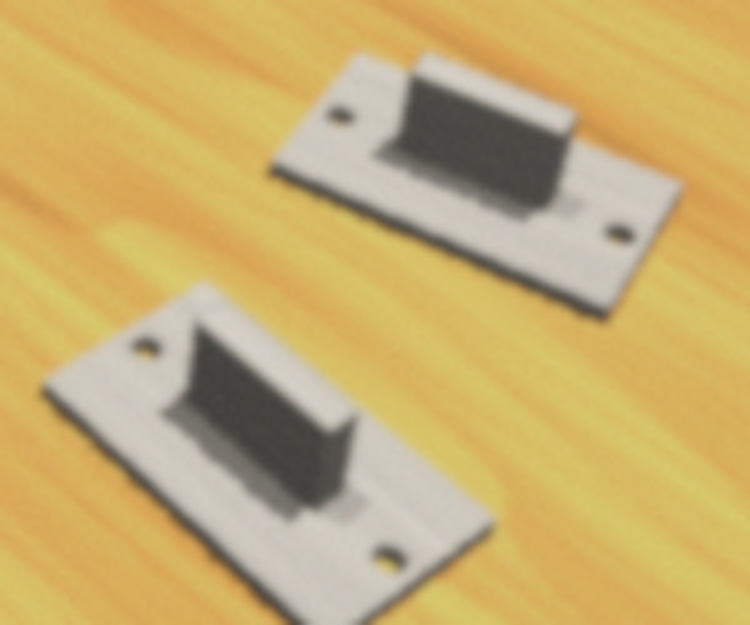

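Top view, 6x crop: stud tips at (203,187) and (553,256), pin head at (338,462). Cover holes in the 8x crop are at (192,393) and (608,288). Next I compute the positions and check them against the given sizes.

```bash
cat > m.py <<'E'
from h import *
from scipy.optimize import least_squares
def px(c,x0,y0,s): return x0+(c[0]+.5)/s-.5, y0+(c[1]+.5)/s-.5
T=lambda c,z:atz("top",*px(c,410,240,6),z)
s=[T((203,187),.105),T((553,256),.105)]
print("studs",s,np.linalg.norm(s[0]-s[1]),(s[0]+s[1])/2, np.degrees(np.arctan2(*(s[0]-s[1])[[1,0]])))
r=[T(c,.085) for c in((172,58),(583,137),(543,388),(130,305))]
print("rim",r,np.mean(r,0),[np.linalg.norm(r[i]-r[i-1]) for i in range(4)])
b=[T(c,.012) for c in((103,42),(22,487),(487,577))]
print("base",[np.linalg.norm(b[i+1]-b[i]) for i in range(2)])
# pin triangulate
up=px((338,462),410,240,6); us=px((496,112),240,160,8)
f=lambda p:np.r_[proj("top",p)-up,proj("scene",p)-us]
q=least_squares(f,[.5,-.25,.1]); print("pin",q.x,q.fun)
us1=px((210,106),240,160,8)
print("stud1 scene",us1,proj("scene",s[0]),proj("scene",s[1]))
us2=px((318,300),240,160,8);print(us2)
C=lambda c,z:atz("top",*px(c,145,260,8),z)
h=[C((190,393),.008),C((608,288),.008)]
print("holes",h,np.linalg.norm(h[0]-h[1]),(h[0]+h[1])/2,np.degrees(np.arctan2(*(h[0]-h[1])[[1,0]])))
k=[C(c,.008) for c in((120,252),(615,130),(690,428),(187,552))]
print("cov",np.mean(k,0),[np.linalg.norm(k[i]-k[i-1]) for i in range(4)])
rt=[C(c,.052) for c in ((238,358),(470,298),(482,350),(250,412))]
print("rib",np.mean(rt,0),[np.linalg.norm(rt[i]-rt[i-1]) for i in range(4)])
hs=[atz("scene",*px(c,370,280,5),.008) for c in((341,116),(620,233))];print("hscene",hs,(hs[0]+hs[1])/2)
for c in((305,197),(353,195),(362,356),(315,358)):print("bin",atz("top",*c,.085))
E
python3 m.py
```

```text
studs [array([ 0.57422306, -0.2250653 ,  0.105     ]), array([ 0.54913024, -0.34015206,  0.105     ])] 0.11779054880970984 [ 0.56167665 -0.28260868  0.105     ] 77.70007309032212
rim [array([ 0.61810233, -0.22029346,  0.085     ]), array([ 0.58853422, -0.35837834,  0.085     ]), array([ 0.50418713, -0.34144604,  0.085     ]), array([ 0.53467066, -0.20333366,  0.085     ])] [ 0.56137358 -0.28086287  0.085     ] [np.float64(0.08513799692334258), np.float64(0.14121510400442527), np.float64(0.0860298474465919), np.float64(0.14143647880058632)]
base [np.float64(0.16371783556009223), np.float64(0.16941361940608685)]
pin [ 0.48306095 -0.26648979  0.10656273] [ 0.16195276 -0.20213417  0.35488492  0.02013826]
stud1 scene (265.8125, 172.8125) [284.23740306 190.16687483] [266.46747561 172.53661578]
(279.3125, 197.0625)
holes [array([0.50216697, 0.35796449, 0.008     ]), array([0.52866739, 0.24287864, 0.008     ])] 0.11809753219239233 [0.51541718 0.30042156 0.008     ] 102.96726880314107
cov [0.51549441 0.29934502 0.008     ] [np.float64(0.0840468633480369), np.float64(0.14004020368967643), np.float64(0.08405388042549565), np.float64(0.14162801032213274)]
rib [0.51447709 0.2991679  0.052     ] [np.float64(0.014541438983079656), np.float64(0.06315650337361617), np.float64(0.014032422562620555), np.float64(0.06322789790832085)]
hscene [array([0.52953105, 0.2416096 , 0.008     ]), array([0.50269701, 0.35623139, 0.008     ])] [0.51611403 0.29892049 0.008     ]
bin [0.73141427 0.05025644 0.085     ]
bin [ 0.73344203 -0.04883159  0.085     ]
bin [ 0.40533362 -0.05951402  0.085     ]
bin [0.40292747 0.03560651 0.085     ]
```

Everything agrees: stud spacing 117.8 mm, rim 141x85, pin to housing centre 80 mm, holes 118.1 mm apart. The cover nearest the base is at (0.515, 0.300), range 0.596 m against 0.766 and 0.850 m. The pin head top is at z ≈ 0.107. Next I plan the approach.

```bash
cat >> h.py <<'E'
def plan(p,yaw=None):
    o=bot.get_obs(); A=R.from_euler("xyz",o["orientation"],degrees=True)
    d=A.inv().apply(np.array(p)-o["tool_pos"])*100
    B=R.from_euler("xyz",[180,0,o["orientation"][2] if yaw is None else yaw],degrees=True)
    rv=(A.inv()*B).as_rotvec(degrees=True)
    print("t",round(o["t"],2),"pos",o["tool_pos"].round(4),"rpy",o["orientation"].round(2),"F",o["force"].round(1),"gap",round(o["finger_gap"],4),"q",o["qpos"].round(0))
    print("shift cm",d.round(2),"rows>=",np.linalg.norm(d)/4.17,"rot",rv.round(2))
E
python3 - <<'E'
from h import *
plan([.483,-.266,.20])
for c in((282,138),(340,130),(375,128),(400,128)): print(atz("scene",*c,0))
E
```

```text
t 0.1 pos [ 0.2052 -0.5898  0.2472] rpy [-1.7999e+02  1.1000e-01 -7.0820e+01] F [ 0.2 -0.5  0.6] gap 0.0854 q [-78.   3.  92.   0.  85.  -7.]
shift cm [-21.45 -36.87   4.77] rows>= 10.292319779710855 rot [-0.01  0.11 -0.  ]
[ 0.2175227  -0.72676708  0.        ]
[ 0.00215879 -0.63727116  0.        ]
[-0.1123453  -0.55902968  0.        ]
[-0.18331919 -0.49234607  0.        ]
```

Emit:
drive_tool(
  rows=[1,-1.7,-3.0,0.3,0,0,0,1,-1.7,-3.0,0.3,0,0,0,1,-1.7,-3.0,0.3,0,0,0,1,-1.7,-3.0,0.3,0,0,0,1,-1.7,-3.0,0.3,0,0,0,1,-1.7,-3.0,0.3,0,0,0,1,-1.7,-3.0,0.3,0,0,0,1,-1.7,-3.0,0.3,0,0,0,1,-1.7,-3.0,0.3,0,0,0,1,-1.7,-3.0,0.3,0,0,0,1,-1.7,-3.0,0.3,0,0,0,1,0,0,0,0,0,0],
  grip_force=40,
)

```text
t: 1.1
tool_pos: [0.4623, -0.2912, 0.2058]
orientation: [179.9, 0.6, -71.3]
force: [-0.7, 1.1, -0.2]
finger_gap: -0.0001
```

```bash
python3 -c "
from h import *
plan([.4833,-.266,.17])"
```

```text
t 1.1 pos [ 0.4623 -0.2912  0.2058] rpy [179.87   0.63 -71.27] F [-0.7  1.1 -0.2] gap -0.0001 q [-40.  -6. 105.   0.  81.  31.]
shift cm [-1.67 -2.8   3.6 ] rows>= 1.1649870591269273 rot [0.13 0.63 0.  ]
```

Emit:
drive_tool(
  rows=[1,-0.8,-1.4,1.8,0,0.5,0,1,-0.8,-1.4,1.8,0,0,0,1,0,0,0,0,0,0,1,0,0,0,0,0,0],
)

```text
t: 1.43
tool_pos: [0.4846, -0.2645, 0.1682]
orientation: [179.8, 0.1, -71.0]
force: [-0.2, -0.6, 0.1]
finger_gap: -0.0001
```

```bash
python3 -c "
from h import *
plan([.4833,-.266,.13])
for n in ('top','scene'): cv2.imwrite('pics/'+n+'1.png',imaging.grab_frame(n))
crop('pics/scene1.png',240,110,130,110,6,'pics/s1.png')
crop('pics/top1.png',400,230,120,120,5,'pics/t1.png')"
```

```text
t 1.43 pos [ 0.4846 -0.2645  0.1682] rpy [ 1.7977e+02  9.0000e-02 -7.0980e+01] F [-0.2 -0.6  0.1] gap -0.0001 q [-36.  -3. 106.  -0.  77.  35.]
shift cm [0.11 0.16 3.82] rows>= 0.9169319527143005 rot [0.23 0.09 0.  ]
```

View pics/s1.png

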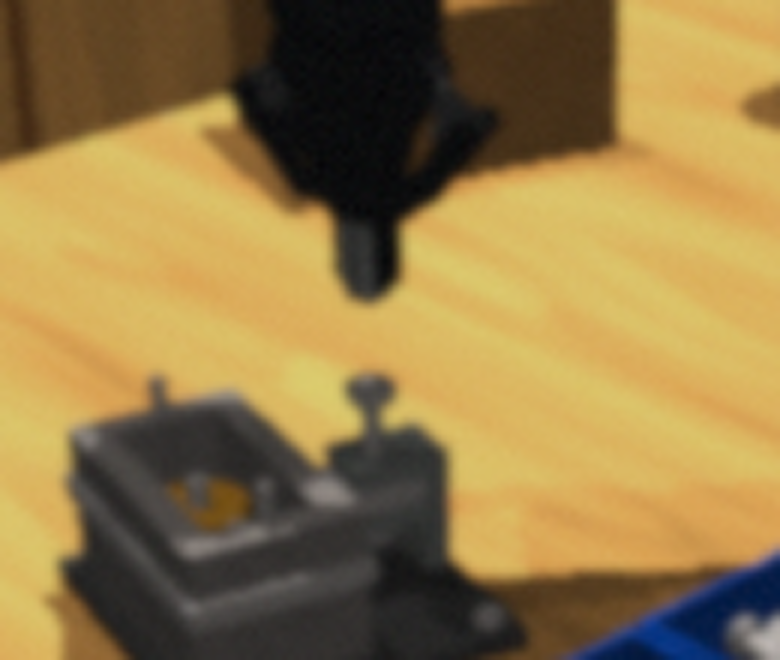

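View pics/t1.png

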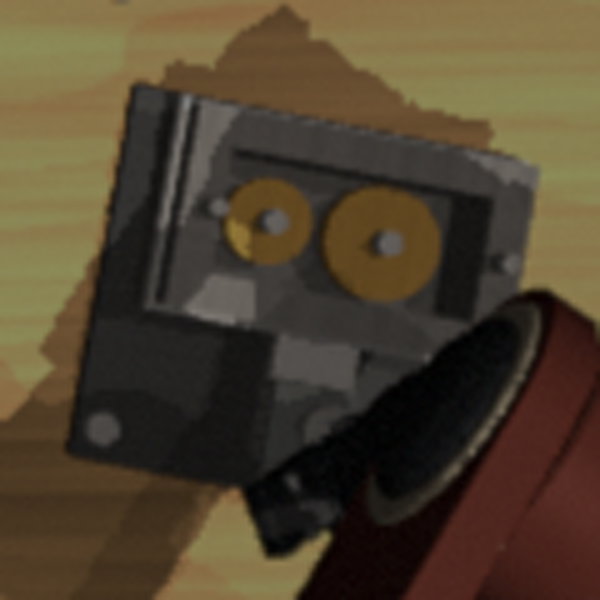

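The fingertips (scene crop 367,298) stand right above the pin head (370,385). Descending.

Emit:
drive_tool(
  rows=[1,0.1,0.15,1.5,0,0,0,1,0,0,1.5,0,0,0,1,0,0,0.7,0,0,0,1,0,0,0.7,0,0,0,1,0,0,0.7,0,0,0],
)

```text
t: 1.95
tool_pos: [0.4842, -0.2735, 0.1235]
orientation: [-179.8, -0.6, -71.4]
force: [-0.9, 2.8, 5.6]
finger_gap: 0.0002
```

Emit:
drive_tool(
  rows=[1,0,0,-0.5,0,0,0,1,0,0,0,0,0,0,1,0,0,0,0,0,0],
)

```text
t: 2.2
tool_pos: [0.4837, -0.2744, 0.1287]
orientation: [-179.9, -0.5, -71.5]
force: [-0.2, 0.1, -0.7]
finger_gap: 0.0001
```

```bash
python3 -c "
from h import *
plan([.4833,-.266,.13])"
```

```text
t 2.2 pos [ 0.4837 -0.2744  0.1287] rpy [-179.88   -0.55  -71.47] F [-0.2  0.1 -0.7] gap 0.0001 q [-37.  -1. 108.  -0.  72.  34.]
shift cm [-0.8  -0.23 -0.13] rows>= 0.202774165770721 rot [-0.12 -0.55  0.  ]
```

Emit:
drive_tool(
  rows=[1,-0.8,-0.2,0,0,-0.5,0,1,0,0,0,0,0,0,1,0,0,0,0,0,0],
)

```text
t: 2.45
tool_pos: [0.4837, -0.2659, 0.1305]
orientation: [-179.8, -0.1, -71.5]
force: [0.7, -0.7, -0.2]
finger_gap: -0.0003
```

```bash
python3 -c "
from h import *
plan([.4833,-.266,.12])"
```

```text
t 2.45 pos [ 0.4837 -0.2659  0.1305] rpy [-1.7979e+02 -1.3000e-01 -7.1470e+01] F [ 0.7 -0.7 -0.2] gap -0.0003 q [-37.  -1. 108.   0.  73.  35.]
shift cm [-0.01  0.05  1.05] rows>= 0.2519544298547836 rot [-0.21 -0.13  0.  ]
```

Well aligned now. I'll push down in steps and watch for drift.

Emit:
drive_tool(
  rows=[1,0,0,0.7,0,0,0,1,0,0,0.7,0,0,0,1,0,0,0.7,0,0,0],
)

```text
t: 2.7
tool_pos: [0.4849, -0.2663, 0.1116]
orientation: [-179.7, -0.3, -71.4]
force: [-3.1, 2.0, 6.4]
finger_gap: -0.0003
```

Emit:
drive_tool(
  rows=[1,0,0,0.6,0,0,0,1,0,0,0.6,0,0,0,1,0,0,0.4,0,0,0],
)

```text
t: 2.95
tool_pos: [0.4851, -0.2665, 0.0977]
orientation: [-179.8, -0.2, -71.4]
force: [-12.8, 8.9, 35.0]
finger_gap: -0.0003
```

The force rose to 35 N at TCP z = 0.098, where the seat is expected. I'll hold briefly, then retreat and look.

Emit:
drive_tool(
  rows=[1,0,0,0,0,0,0,1,0,0,0,0,0,0,1,0,0,-1.5,0,0,0,1,0,0,-3,0,0,0,1,0,0,-3,0,0,0,1,0,0,-3,0,0,0,0,0,0,-3,0,0,0,0,0,0,0,0,0,0],
)

```text
t: 3.62
tool_pos: [0.4821, -0.2643, 0.2288]
orientation: [179.7, 0.5, -71.4]
force: [-0.2, -0.9, 0.7]
finger_gap: 0.0234
```

```bash
python3 -c "
from h import *
plan([.515,.300,.22])
for n in ('top','scene'): cv2.imwrite('pics/'+n+'2.png',imaging.grab_frame(n))
crop('pics/scene2.png',240,160,100,75,8,'pics/s2.png')
f=proj('scene',[.4833,-.266,.081]);print((f-[240,160])*8)"
```

```text
t 3.62 pos [ 0.4821 -0.2643  0.2288] rpy [179.71   0.46 -71.36] F [-0.2 -0.9  0.7] gap 0.0234 q [-36.  -6. 103.   0.  83.  35.]
shift cm [-52.41 -21.16   1.19] rows>= 13.556395298983473 rot [0.29 0.46 0.  ]
[498.60946509 176.76720615]
```

View pics/s2.png

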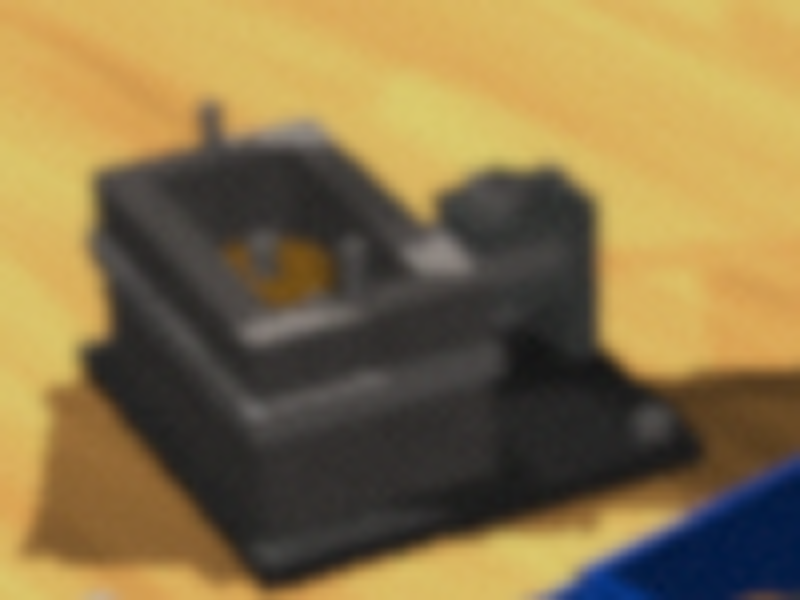

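The pin head now sits on the fork with no shank showing (crop ~500,195). Next I turn the tool to yaw 13° and move to the cover.

Emit:
drive_tool(
  rows=[0,0,0,0,0,0,-7,0,0,0,0,0,0,-7,0,0,0,0,0,0,-7,0,0,0,0,0,0,-7,0,0,0,0,0,0,-7,0,0,0,0,0,0,-7,0,0,0,0,0,0,-7,0,0,0,0,0,0,-7,0,0,0,0,0,0,-7,0,0,0,0,0,0,-7,0,0,0,0,0,0,-7,0,0,0,0,0,0,-7,0,0,0,0,0,0,0],
)

```text
t: 4.8
tool_pos: [0.4673, -0.2535, 0.1854]
orientation: [-176.8, 2.5, 14.9]
force: [0.6, -0.9, -0.5]
finger_gap: 0.0856
```

```bash
python3 -c "
from h import *
plan([.515,.2995,.23],13)"
```

```text
t 4.8 pos [ 0.4673 -0.2535  0.1854] rpy [-176.85    2.48   14.88] F [ 0.6 -0.9 -0.5] gap 0.0856 q [-37.  -5. 106.   0.  82. -51.]
shift cm [ 18.6  -52.44  -2.4 ] rows>= 13.354828330726614 rot [-3.11  2.53  1.81]
```

Emit:
drive_tool(
  rows=[0,0,0,-2,-3.1,2.5,0,0,0,0,-2,0,0,0,0,1.0,-2.8,-0.2,0,0,0,0,1.0,-2.8,-0.2,0,0,0,0,1.0,-2.8,-0.2,0,0,0,0,1.0,-2.8,-0.2,0,0,0,0,1.0,-2.8,-0.2,0,0,0,0,1.0,-2.8,-0.2,0,0,0],
)

```text
t: 5.47
tool_pos: [0.4802, -0.0721, 0.2217]
orientation: [-179.0, 1.0, 12.6]
force: [0.1, 0.5, -0.9]
finger_gap: 0.0853
```

```bash
python3 -c "
from h import *
plan([.515,.2995,.20],13)"
```

```text
t 5.47 pos [ 0.4802 -0.0721  0.2217] rpy [-179.05    1.03   12.61] F [ 0.1  0.5 -0.9] gap 0.0853 q [-17. -15. 111.   0.  85. -30.]
shift cm [ 11.54 -35.46   2.56] rows>= 8.964509763620509 rot [-0.96  1.03 -0.4 ]
```

Emit:
drive_tool(
  rows=[0,0.95,-2.9,0,-1,1,0,0,0.95,-2.9,0,0,0,0,0,0.95,-2.9,0,0,0,0,0,0.95,-2.9,0,0,0,0,0,0.95,-2.9,0,0,0,0,0,0.95,-2.9,0,0,0,0,0,0.95,-2.9,0,0,0,0,0,0.95,-2.9,0,0,0,0,0,0.95,-2.9,0,0,0,0,0,0.95,-2.9,0,0,0,0,0,0.95,-2.9,0,0,0,0,0,0,0,0,0,0,0],
)

```text
t: 6.47
tool_pos: [0.508, 0.2819, 0.1981]
orientation: [-179.9, 1.6, 10.4]
force: [-0.5, -0.5, 0.5]
finger_gap: 0.0851
```

```bash
python3 -c "
from h import *
plan([.515,.2995,.12],13)"
```

```text
t 6.47 pos [0.508  0.2819 0.1981] rpy [-179.92    1.62   10.44] F [-0.5 -0.5  0.5] gap 0.0851 q [ 22.   0. 100.   0.  81.  11.]
shift cm [ 1.23 -1.6   7.78] rows>= 1.9272358728433558 rot [-0.11  1.62 -2.56]
```

Emit:
drive_tool(
  rows=[0,0.6,-0.8,1.5,0,1.6,-2.5,0,0.6,-0.8,2,0,0,0,0,0,0,2,0,0,0,0,0,0,0,0,0,0],
)

```text
t: 6.8
tool_pos: [0.5137, 0.3018, 0.135]
orientation: [180.0, 0.4, 12.6]
force: [-1.0, -0.3, -1.7]
finger_gap: 0.0851
```

```bash
python3 -c "
from h import *
plan([.515,.2995,.09],13)"
```

```text
t 6.8 pos [0.5137 0.3018 0.135 ] rpy [180.     0.35  12.61] F [-1.  -0.3 -1.7] gap 0.0851 q [ 23.   5. 102.   0.  74.  11.]
shift cm [0.11 0.26 4.5 ] rows>= 1.081681227230257 rot [ 0.    0.35 -0.39]
```

Emit:
drive_tool(
  rows=[0,0.1,0.2,2,0,0.3,-0.4,0,0,0,2,0,0,0,0,0,0,0,0,0,0],
)

```text
t: 7.05
tool_pos: [0.5135, 0.2986, 0.0916]
orientation: [179.9, 0.3, 12.6]
force: [-1.1, -1.1, -0.8]
finger_gap: 0.0853
```

```bash
python3 -c "
from h import *
plan([.515,.2995,.033],13)
for n in ('top','scene'): cv2.imwrite('pics/'+n+'3.png',imaging.grab_frame(n))
crop('pics/scene3.png',380,200,160,150,4,'pics/s3.png')"
```

```text
t 7.05 pos [0.5135 0.2986 0.0916] rpy [179.93   0.31  12.64] F [-1.1 -1.1 -0.8] gap 0.0853 q [ 23.   7. 103.  -0.  69.  10.]
shift cm [ 0.2  -0.06  5.86] rows>= 1.4066604028933036 rot [ 0.07  0.31 -0.36]
```

View pics/s3.png

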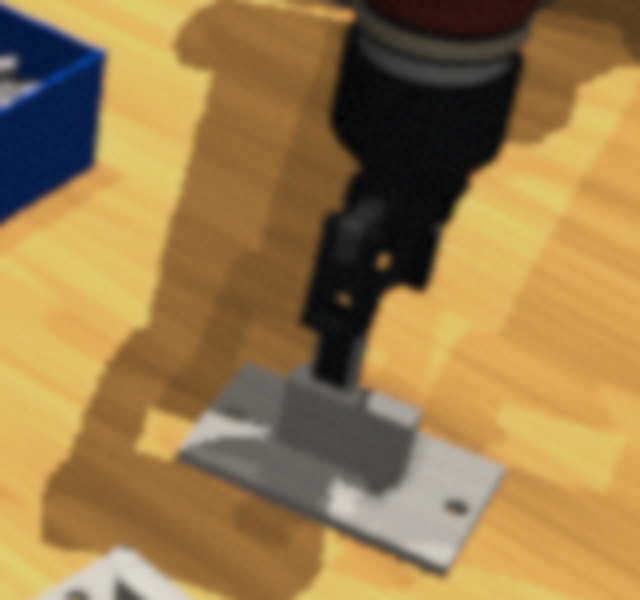

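The gripper straddles the rib of the right cover (rib centre about (345,430) in the crop). I'll descend to TCP z ≈ 0.033.

Emit:
drive_tool(
  rows=[0,0.15,0,1.8,0,0,-0.3,0,0,0,1.8,0,0,0,0,0,0,1.2,0,0,0,0,0,0,0,0,0,0],
)

```text
t: 7.48
tool_pos: [0.5225, 0.3013, 0.0547]
orientation: [-179.9, -0.7, 12.8]
force: [-0.3, 0.1, 0.7]
finger_gap: 0.0856
```

```bash
python3 -c "
from h import *
plan([.515,.2995,.032],13)"
```

```text
t 7.48 pos [0.5225 0.3013 0.0547] rpy [-179.89   -0.75   12.76] F [-0.3  0.1  0.7] gap 0.0856 q [ 23.  11. 104.  -0.  65.  10.]
shift cm [-0.8   0.01  2.26] rows>= 0.5754682446117964 rot [-0.11 -0.75 -0.24]
```

Emit:
drive_tool(
  rows=[0,-0.75,0,0,0,-0.7,0,0,0,0,1,0,0,0,0,0,0,0,0,0,0],
)

```text
t: 7.73
tool_pos: [0.5166, 0.3002, 0.0478]
orientation: [-179.8, -0.3, 12.7]
force: [-0.4, 0.2, 0.4]
finger_gap: 0.0853
```

```bash
python3 -c "
from h import *
plan([.515,.2995,.032],13)"
```

```text
t 7.73 pos [0.5166 0.3002 0.0478] rpy [-179.84   -0.26   12.7 ] F [-0.4  0.2  0.4] gap 0.0853 q [ 23.  11. 104.   0.  64.  10.]
shift cm [-0.18  0.04  1.58] rows>= 0.3811439904392236 rot [-0.16 -0.26 -0.3 ]
```

Emit:
drive_tool(
  rows=[0,-0.15,0,0.8,0,0,-0.3,0,0,0,0.5,0,0,0,0,0,0,0.3,0,0,0,0,0,0,0,0,0,0],
)

```text
t: 8.07
tool_pos: [0.5161, 0.3005, 0.0322]
orientation: [-179.8, -0.4, 13.0]
force: [-0.1, -0.7, -0.1]
finger_gap: 0.0852
```

```bash
python3 -c "
from h import *
plan([.515,.2995,.032],13)"
```

```text
t 8.07 pos [0.5161 0.3005 0.0322] rpy [-179.81   -0.44   13.03] F [-0.1 -0.7 -0.1] gap 0.0852 q [ 23.  12. 105.   0.  63.  10.]
shift cm [-0.13  0.07  0.01] rows>= 0.03539097668416674 rot [-0.19 -0.44  0.04]
```

Now at the grasp pose, 1.3 mm off at most. Closing.

Emit:
drive_tool(
  rows=[1,-0.1,0,0,0,0,0,1,0,0,0,0,0,0,1,0,0,0,0,0,0,1,0,0,0,0,0,0,1,0,0,0,0,0,0,1,0,0,0,0,0,0,1,0,0,0,0,0,0,1,0,0,0,0,0,0],
  grip_force=70,
)

```text
t: 8.73
tool_pos: [0.5154, 0.3005, 0.0326]
orientation: [-179.8, -0.5, 13.0]
force: [0.6, -0.2, -0.6]
finger_gap: 0.0152
```

```bash
python3 -c "
from h import *
plan([.515,.2995,.20],13)
for n in ('top','scene'): cv2.imwrite('pics/'+n+'4.png',imaging.grab_frame(n))
crop('pics/scene4.png',380,200,160,150,4,'pics/s4.png')"
```

```text
t 8.73 pos [0.5154 0.3005 0.0326] rpy [-179.79   -0.46   13.03] F [ 0.6 -0.2 -0.6] gap 0.0152 q [ 23.  12. 105.   0.  63.  10.]
shift cm [  0.07   0.02 -16.74] rows>= 4.013505763348905 rot [-0.21 -0.46  0.03]
```

View pics/s4.png

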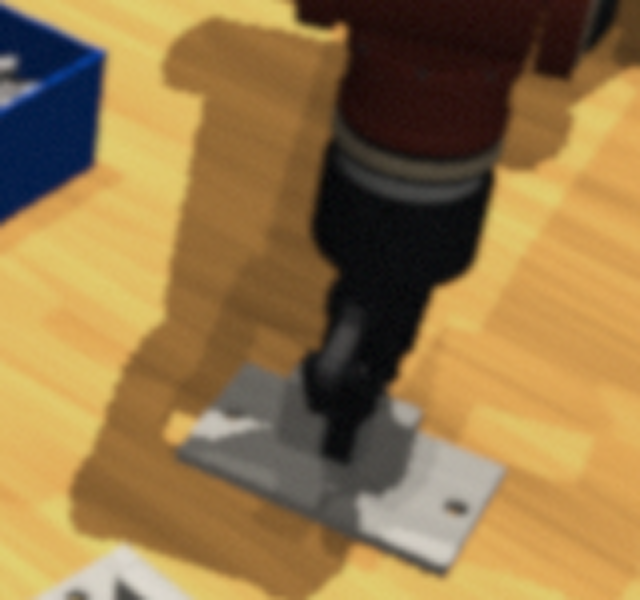

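Gripped on the rib (gap 15 mm), and the cover has not shifted. Lifting.

Emit:
drive_tool(
  rows=[1,0,0,-1,0,0,0,1,0,0,-2.5,0,0,0,1,0,0,-2.5,0,0,0,1,0,0,-2.5,0,0,0,1,0,0,-2.5,0,0,0,1,0,0,-2.5,0,0,0,1,0,0,-2.5,0,0,0,1,0,0,-2.5,0,0,0,1,0,0,0,0,0,0],
)

```text
t: 9.58
tool_pos: [0.5077, 0.2967, 0.2194]
orientation: [180.0, 0.7, 13.0]
force: [1.2, 0.2, -1.3]
finger_gap: 0.0152
```

```bash
python3 -c "
from h import *
plan([.56,0,.22],13)
for n in ('top','scene'): cv2.imwrite('pics/'+n+'5.png',imaging.grab_frame(n))"
```

```text
t 9.58 pos [0.5077 0.2967 0.2194] rpy [179.99   0.69  13.03] F [ 1.2  0.2 -1.3] gap 0.0152 q [23. -0. 99.  0. 82. 10.]
shift cm [-1.6  30.08 -0.04] rows>= 7.224659286842563 rot [0.01 0.69 0.03]
```

View pics/scene5.png

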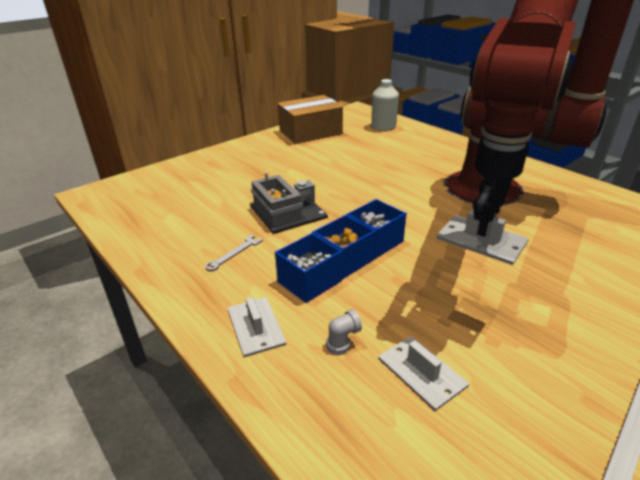

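The cover is lifted and held in the fingers (scene about (485,237)). I'll confirm the state, then carry on.

```bash
python3 -c "
from h import *
plan([.55,0,.225],13)"
```

```text
t 9.68 pos [0.5055 0.2957 0.2134] rpy [179.91   1.16  13.03] F [ 0.3  0.3 -4.5] gap 0.0152 q [23. -0. 99.  0. 82. 10.]
shift cm [-2.35 29.81 -1.07] rows>= 7.17658454367298 rot [0.09 1.16 0.03]
```

Emit:
drive_tool(
  rows=[1,0,0,-1,0,1,0,1,-0.2,1.5,-0.5,0,0,0,1,-0.2,2.5,-0.3,0,0,0,1,-0.2,2.5,-0.3,0,0,0,1,-0.2,2.5,-0.3,0,0,0,1,-0.2,2.5,-0.3,0,0,0],
)

```text
t: 10.18
tool_pos: [0.5139, 0.1798, 0.2262]
orientation: [179.9, 1.5, 13.5]
force: [0.5, -0.0, -3.8]
finger_gap: 0.0152
```

```bash
python3 -c "
from h import *
plan([.55,0,.225],13)"
```

```text
t 10.18 pos [0.5139 0.1798 0.2262] rpy [179.88   1.45  13.54] F [ 0.5 -0.  -3.8] gap 0.0152 q [ 12.  -6. 104.  -0.  84.  -2.]
shift cm [-0.69 18.33  0.17] rows>= 4.39866426629892 rot [0.13 1.45 0.54]
```

Emit:
drive_tool(
  rows=[1,0,2.5,-0.2,0,1.3,0.5,1,0,2.5,-0.2,0,0,1,1,0,2.5,-0.2,0,0,1,1,0,2.5,-0.2,0,0,1,1,0,2.5,-0.2,0,0,1,1,0,2.5,-0.2,0,0.3,1,1,0,2,-0.2,0,0,1],
)

```text
t: 10.77
tool_pos: [0.5378, 0.0043, 0.2242]
orientation: [180.0, 1.2, 6.8]
force: [1.5, -0.4, -3.6]
finger_gap: 0.0152
```

```bash
python3 -c "
from h import *
plan([.5616,-.282,.225],-12)"
```

```text
t 10.77 pos [0.5378 0.0043 0.2242] rpy [179.96   1.2    6.77] F [ 1.5 -0.4 -3.6] gap 0.0152 q [ -7.  -7. 105.  -0.  84. -14.]
shift cm [-1.02 28.71 -0.04] rows>= 6.888478350768561 rot [ 0.24  1.18 18.77]
```

Emit:
drive_tool(
  rows=[1,0,2.5,-0.2,0,1.2,1.7,1,0.1,2.5,-0.2,0,0,1.7,1,0.2,2.5,-0.2,0,0,1.7,1,0.3,2.5,-0.2,0,0.3,1.7,1,0.3,2.5,-0.2,0,0,1.7,1,0.4,2.5,-0.2,0,0.3,1.7],
)

```text
t: 11.27
tool_pos: [0.5494, -0.1499, 0.2212]
orientation: [-179.7, 0.6, -3.9]
force: [-0.0, -1.3, -4.2]
finger_gap: 0.0149
```

```bash
python3 -c "
from h import *
plan([.5616,-.282,.215],-12)"
```

```text
t 11.27 pos [ 0.5494 -0.1499  0.2212] rpy [-179.74    0.59   -3.89] F [-0.  -1.3 -4.2] gap 0.0149 q [-23.  -3. 101.   0.  83. -19.]
shift cm [ 2.12 13.1   0.53] rows>= 3.183867740126629 rot [-0.22  0.61  8.11]
```

Emit:
drive_tool(
  rows=[1,0.4,2.2,-0.2,0,0.5,1.6,1,0.5,2.2,-0.2,0,0,1.6,1,0.5,2.2,-0.2,0,0.2,1.6,1,0.6,2.2,-0.2,0,0,1.6,1,0.6,2,-0.2,0,0.2,1.6,1,0,0,-0.1,0,0,0,1,0,0,-0.1,0,0,0],
)

```text
t: 11.85
tool_pos: [0.5531, -0.2671, 0.2145]
orientation: [-179.4, 1.2, -12.7]
force: [-0.5, 0.1, -3.4]
finger_gap: 0.0155
```

```bash
python3 -c "
from h import *
plan([.5616,-.282,.19],-12)
for n in ('top','scene'): cv2.imwrite('pics/'+n+'6.png',imaging.grab_frame(n))
crop('pics/scene6.png',220,110,130,110,6,'pics/s6.png')
crop('pics/top6.png',400,200,130,140,4,'pics/t6.png')"
```

```text
t 11.85 pos [ 0.5531 -0.2671  0.2145] rpy [-179.42    1.15  -12.72] F [-0.5  0.1 -3.4] gap 0.0155 q [-33.   4.  95.   0.  83. -20.]
shift cm [1.2  1.29 2.41] rows>= 0.7162653240206693 rot [-0.59  1.15 -0.72]
```

View pics/s6.png

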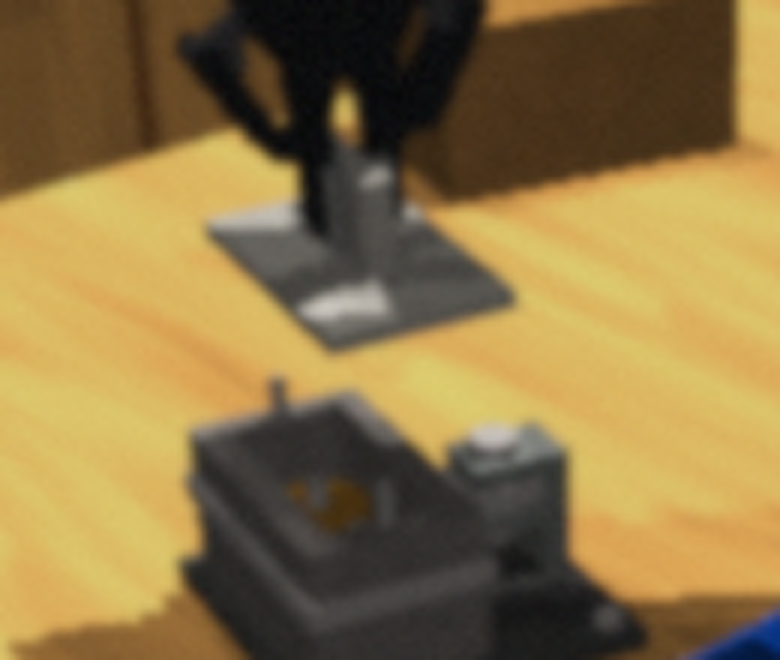

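View pics/t6.png

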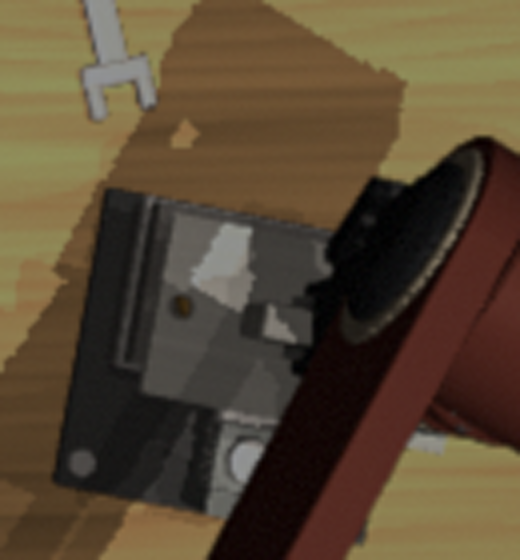

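Cover is above the housing, roughly level. I'll correct the position, then lower in small steps.

Emit:
drive_tool(
  rows=[1,0.6,0.6,0,-0.6,1.1,-0.7,1,0.6,0.6,0,0,0,0,1,0,0,0,0,0,0,1,0,0,0,0,0,0],
)

```text
t: 12.28
tool_pos: [0.5631, -0.2785, 0.2131]
orientation: [180.0, 0.0, -11.6]
force: [-0.9, -0.5, -4.0]
finger_gap: 0.0151
```

```bash
python3 -c "
from h import *
plan([.5616,-.282,.18],-12)"
```

```text
t 12.28 pos [ 0.5631 -0.2785  0.2131] rpy [ 1.7997e+02  2.0000e-02 -1.1620e+01] F [-0.9 -0.5 -4. ] gap 0.0151 q [-33.   5.  94.  -0.  81. -21.]
shift cm [-0.08  0.37  3.31] rows>= 0.7986216396575126 rot [0.03 0.02 0.38]
```

Emit:
drive_tool(
  rows=[1,0,0.3,1.0,0,0,0.4,1,0,0,1.0,0,0,0,1,0,0,1.0,0,0,0,1,0,0,0,0,0,0,1,0,0,0,0,0,0],
)

```text
t: 12.7
tool_pos: [0.5625, -0.2807, 0.1794]
orientation: [-180.0, 0.1, -12.0]
force: [0.9, -0.3, -3.4]
finger_gap: 0.015
```

```bash
python3 -c "
from h import *
plan([.5616,-.282,.154],-12)"
```

```text
t 12.7 pos [ 0.5625 -0.2807  0.1794] rpy [-1.800e+02  6.000e-02 -1.199e+01] F [ 0.9 -0.3 -3.4] gap 0.015 q [-33.   6.  96.  -0.  78. -21.]
shift cm [-0.06  0.15  2.54] rows>= 0.6101345012516803 rot [-0.    0.06  0.01]
```

Emit:
drive_tool(
  rows=[1,0,0.1,0.8,0,0,0,1,0,0,0.8,0,0,0,1,0,0,0.5,0,0,0,1,0,0,0,0,0,0,1,0,0,0,0,0,0],
)

```text
t: 13.12
tool_pos: [0.5617, -0.2814, 0.1551]
orientation: [-180.0, 0.2, -12.0]
force: [-0.9, -0.1, -4.0]
finger_gap: 0.0152
```

```bash
python3 -c "
from h import *
plan([.5616,-.282,.154],-12)
for n in ('top','scene'): cv2.imwrite('pics/'+n+'7.png',imaging.grab_frame(n))
crop('pics/scene7.png',220,130,120,100,6,'pics/s7.png')
crop('pics/top7.png',410,240,100,100,6,'pics/t7.png')
plan([.5616,-.282,.154],-12)"
```

```text
t 13.12 pos [ 0.5617 -0.2814  0.1551] rpy [-1.7996e+02  1.6000e-01 -1.1990e+01] F [-0.9 -0.1 -4. ] gap 0.0152 q [-33.   8.  97.  -0.  76. -21.]
shift cm [0.   0.06 0.11] rows>= 0.03070402095541308 rot [-0.04  0.16  0.01]
t 13.22 pos [ 0.5618 -0.2814  0.1554] rpy [-1.7997e+02  1.4000e-01 -1.1980e+01] F [-1.3 -0.  -3.8] gap 0.0149 q [-33.   8.  97.  -0.  76. -21.]
shift cm [-0.01  0.06  0.14] rows>= 0.03759272239751784 rot [-0.03  0.14  0.02]
```

View pics/s7.png

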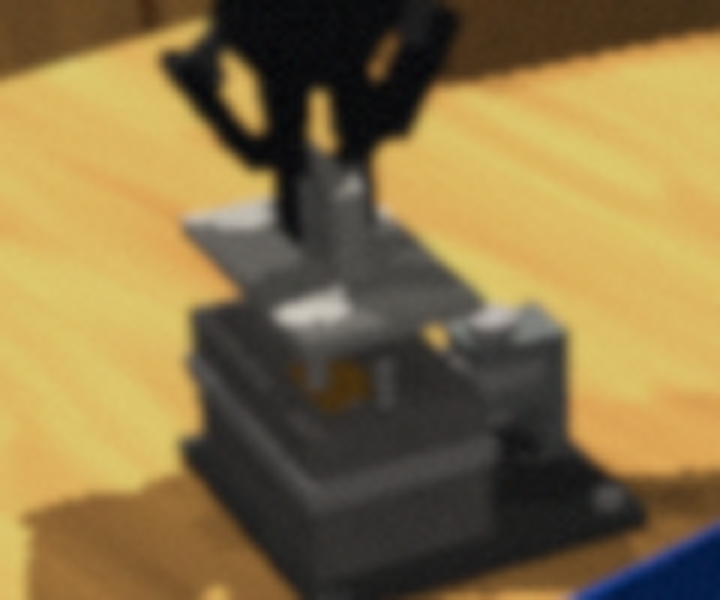

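View pics/t7.png

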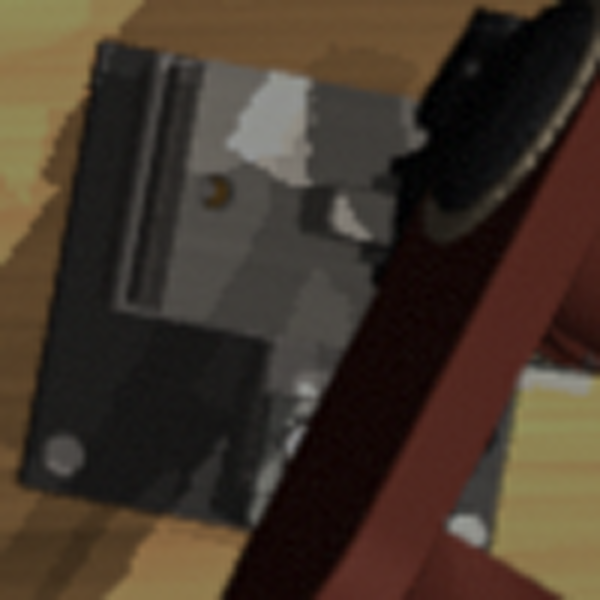

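```bash
python3 -c "
from h import *
u=410+215.5/6-.5; v=240+191.5/6-.5
p=atz('top',u,v,.1305); print('hole',p,'minus stud',p-[.5742,-.2251,.1305])
# predicted plate top corners in both crops
c,s=np.cos(np.radians(-12)),np.sin(np.radians(-12))
for a in(-.042,.042):
  for b in(-.07,.07):
    q=[.5617+c*a-s*b,-.2814+s*a+c*b,.1305]; print(a,b,((proj('scene',q)-[220,130])*6+2.5).round(), ((proj('top',q)-[410,240])*6+2.5).round())
"
```

```text
hole [ 0.57302697 -0.22346746  0.1305    ] minus stud [-1.17303374e-03  1.63254178e-03  5.55111512e-17]
-0.042 -0.07 [352. 179.] [587. 392.]
-0.042 0.07 [487. 298.] [159. 309.]
0.042 -0.07 [182. 219.] [631. 136.]
0.042 0.07 [305. 345.] [205.  55.]
```

The hole sits within 2 mm of the stud and the plate corners match the prediction within a few crop pixels. The underside is about 18 mm above the stud tips. I'll settle a moment, compare the bystanders with the first picture, then hand in.

Emit:
drive_tool(
  rows=[1,0,0,0.1,0,0,0,1,0,0,0,0,0,0,1,0,0,0,0,0,0,1,0,0,0,0,0,0],
)

```text
t: 13.55
tool_pos: [0.5626, -0.2819, 0.1561]
orientation: [180.0, -0.0, -12.0]
force: [0.6, -0.1, -4.0]
finger_gap: 0.015
```

```bash
python3 -c "
from h import *
plan([.5616,-.282,.154],-12)
for n in ('top','scene'): cv2.imwrite('pics/'+n+'8.png',imaging.grab_frame(n))
a=cv2.imread('pics/scene0.png');b=cv2.imread('pics/scene8.png')
cv2.imwrite('pics/cmp.png',np.vstack([a[180:380,180:420],b[180:380,180:420]])) 
plan([.5616,-.282,.154],-12)"
```

```text
t 13.55 pos [ 0.5626 -0.2819  0.1561] rpy [ 1.7997e+02 -2.0000e-02 -1.1980e+01] F [ 0.6 -0.1 -4. ] gap 0.015 q [-33.   8.  96.  -0.  76. -21.]
shift cm [-0.1   0.03  0.21] rows>= 0.056251227921608186 rot [ 0.03 -0.02  0.02]
t 13.65 pos [ 0.5627 -0.2819  0.1561] rpy [ 1.7997e+02 -2.0000e-02 -1.1980e+01] F [-0.2  0.3 -3.7] gap 0.0151 q [-33.   8.  96.  -0.  76. -21.]
shift cm [-0.1   0.03  0.21] rows>= 0.05706913877008872 rot [ 0.03 -0.02  0.02]
```

View pics/cmp.png

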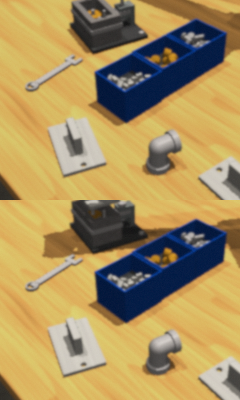

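Bins, elbow and spanner have not moved, and the pose is steady. Handing in.

```bash
python3 -c "
from workcell import ticket
print(ticket.job_done())"
```

```text
the job is handed in; nothing more can be done
None
```

I pushed the pin home and handed the job in at t ≈ 13.7 s with the cover still gripped above the housing's studs. The hand-in reported no verdict.

- **Pin:** the push force rose to 35 N at the expected seat height. Afterwards the camera showed the head resting on the fork with no shank visible.
- **Cover:** I gripped the cover nearest the robot's base by its rib and carried it over the bins. It is now about 18 mm above the stud tips, slightly more than the 15 mm asked but inside the 4–28 mm window.
- **Alignment:** the cover is level and turned to match the studs, going by the tool's pose. The one visible hole measured about 2 mm from its stud; the arm hid the other, so I could not check that one directly. A final settling step moved the tool about 1 mm after that check.
- **Steadiness:** the tool pose held steady in the last two readings, and the measured load was only the cover's weight, about 4 N.
- **Bystanders:** before-and-after pictures show the bins, elbow and spanner where they started.

On the first push the tool drifted about 9 mm sideways, so I backed off, re-centred and pushed again. While I was turning the empty gripper, it also dropped about 43 mm, but nothing was hit.

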